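# Turn the salt round to the cook and point it out

## Robot

A 6-joint arm with a two-finger parallel gripper is mounted at the origin on a cart in front of the work surface, level with it; the furniture and walls round the work are solid. World frame = base frame: x ahead of the robot, y to its left, z up, the work surface at z = 0. Lengths are in m, angles in rad, forces in N, time in s.
With the tool pointing down it reaches from about 0.35 to 0.775 m from the base axis. Payload 7.3 kg.
Tool frame: the origin (TCP) lies between the finger pads, 19 mm behind the fingertips; this is the grasp point; z points along the fingers, y is the line along which they close (so a half turn about z gives the same grasp; the last joint's range is limited). The gripper opens to 92 mm and grips with 3 to 60 N. Pads are 19 mm wide; open, the fingers measure 130 mm over their backs; the gripper's body (75 mm by 190 mm) begins 47 mm behind the grasp point.
Start: joints at [1.18, 0.342, 1.524, -0, 1.275, -0.146], TCP at [0.127, 0.509, 0.246] pointing down, gripper open.
Joint ranges: [-2.53, 2.53], [-0.77, 2.02], [0.04, 2.7], [-1, 4.14], [0.28, 2.66], [-3.11, 3.11]. Speed limits (rad/s): [2.57, 2.57, 3.14, 3.14, 3.14, 3.14].

## Interface

Orientations are given as a unit quaternion [w, x, y, z].
In Python, from bench import arm gives the robot as it stands.
- The arm moves only by the tool arm_command, never from a script. Its argument "rows" is a list of rows, each a list of 2 entries, a list of its own where there are three numbers: the shift along the tool's x, y, z in cm, then the turn, a rotation vector about the tool's x, y, z in degrees. In form: [[[x, y, z], [wx, wy, wz]], ...]. A call has 1 to 12 rows; each row shifts and turns the commanded pose from where the row before left it, along the tool's axes as they then stand; what a row does not reach is not made up. A row lasts 1/12 s, in which the tool goes at most 41.7 mm and 7.16 degrees, less where a joint would pass 70% of its speed; a pose out of reach is approached as far as the arm can. A call is refused whole if a number of a shift passes 4.17 or a number of a turn 7.16, either way. A call with a gripper value outside its range is refused whole. "claw" is the gripper's target within -1 to 1 (fully open at 1, half-way at 0, shut at -1), set as the call begins (left out, the last holds). The fingers move at their own pace and stop on an object; the grip force is fixed at half the most. Time passes only in rows, so rows that do not move let the fingers close. It gives the time, the measured TCP pose, the force, the opening and the grip force at its end, in the units of the state.
- arm.sense(): the state, without advancing time (a new reading comes with each control period).
- arm.camera(name): name is "scene" or "top"; returns a dict with "color" (420x560x3 uint8, red, green, blue), "fx", "fy", "cx", "cy" (pixels), "D" ([k1, k2, p1, p2, k3] as OpenCV has them; the pictures are not rectified), "eye" and "attitude" of the camera in the world. Camera axes: x right, y down, z forward; pixel columns grow to the right and rows downward; lengths in m; the calibration is good to about 2 mm. A picture is of the moment at which its call begins. There is no depth.
- arm.close_job(): hands the job in; it is judged then, once.
The state is a dict: "time_s": time; "joint_pos": joint angles; "joint_vel": joint speeds; "tau": joint torques, N m; "position": TCP position; "tcp_rot": TCP orientation; "wrist_force": force on the tool from outside, world axes, zero at the start; "torque": the same for the moment, N m; "width": opening from 0.0 (shut) to 1.0 (fully open); "grasp_force": force on a finger pad.
Only numpy, scipy, OpenCV 4.12 (cv2) and the standard library are available. Lean on these libraries where they do the work, as an engineer would, in place of code of your own. Each camera call takes 0.05 s, during which the arm holds its last target. There are 200 camera calls.

## Task

The cook at the chopping board wants the salt. With a fingertip, gently push the divided turntable round until the salt shaker standing on it (the small glass one with the grey domed cap) has come as near to the middle of the board as it can, and let the turntable come to rest there. Then point straight down at the shaker with the fingertips about a finger's breadth above its cap and stay there, still pointing, at the end; touch nothing but the turntable, and leave everything standing.

Things in the scene. Friction and masses are not known exactly. Their poses are not given: they have to be found in the camera images.
- foot: Fixed round black base under the turntable, 170 mm across, 12 mm high, on the worktop (z = 0). Origin at the centre of its underside, on the turntable's axis. Its x axis points horizontally from the turntable's centre to the middle of the chopping board.
- turntable: Round light-wood tray, 270 mm across; turns about the upright axis through its centre, a full turn either way. Origin at the centre of its underside, 12 mm above the worktop; x axis through the middle of the pepper mill's bay. Light friction (1.5 N at 105 mm from the axis) stops it soon after a push. Shaker, mill and jar stand in three of its four bays, 76 mm from the axis.
- hub (a point): Centre of the tray floor, on the axis, 20 mm above the worktop. The rim is 6 mm thick, its top 40 mm above the worktop. Two crossed upright dividers, 6 mm thick, tops at 70 mm, reach to 128 mm from the axis and make four quarter-circle bays. A steel post, 24 mm across, top at 75 mm, stands here.
- empty_bay (a point): The bay across from the pepper mill is empty; this point lies on its floor (20 mm above the worktop) on its middle line, 105 mm from the axis; turns with the tray. Its two dividers stand 45 degrees either side, seen from the axis; a fingertip set down here meets one of them when moved round the axis.
- salt_shaker: Small glass salt shaker, loose in one bay of the turntable: 44 mm across, 90 mm high, white salt below a grey domed cap. Origin at the centre of its underside, z up.
- salt_top (a point): Top of the salt shaker's cap, 90 mm above its underside.
- pepper_mill: Tall turned dark-wood pepper mill, loose in another bay: 58 mm across, 170 mm high. Origin at the centre of its underside, z up.
- spice_jar: Spice jar with a black cap, loose in another bay: 41 mm across, 105 mm high. Origin at the centre of its underside, z up.
- board: Fixed wooden chopping board flat on the worktop beside the turntable, 230 x 340 x 21 mm, one long side towards the turntable. Origin at the centre of its underside, x along its short side.
- lemon: Lemon, loose on the board, 78 x 55 x 56 mm. Origin at its underside.
- mug: White mug behind the turntable, loose, 82 mm across (114 mm with its handle), 91 mm high. Origin at the centre of its underside.
- glass: Clear drinking glass behind the turntable, loose, 81 mm across, 93 mm high. Origin at the centre of its underside.
Not all that is in view belongs to the job. Several things have the shape of the pepper_mill; the one meant has the colours described above. Leave any pink look-alike of the spice_jar alone.

How it is judged:
On the way, in this order (a step that is already met when the one before it is completed fails the run):
1. the salt shaker has come to rest at the board's side of the turntable (x of salt_shaker in the frame of foot above 0.05 m and y of salt_shaker in the frame of foot between -0.03 and 0.03 m and angular speed of turntable below 0.05 rad/s), for 0.3 s.
2. the fingertips point down at the shaker's cap from just above and stay there (x of salt_shaker in the frame of foot above 0.05 m and y of salt_shaker in the frame of foot between -0.03 and 0.03 m and horizontal distance between the grasp point and salt_top below 0.03 m and z of the grasp point in the frame of salt_top between 0.021 and 0.065 m and angle between the grasp point's own z axis and vertical above 2.35 rad), for 1.5 s.
At the end, for the whole second after the job is handed in: Salt shaker on the board's side of the turntable, within 30 mm of the line from its centre to the board's middle; turntable at rest; tool pointing down (within 45 degrees), TCP within 30 mm of the cap sideways and 21 to 65 mm above it; shaker, mill and jar upright on the tray (all of step 2 and angular speed of turntable below 0.05 rad/s and angle between each of salt_shaker, pepper_mill, spice_jar's own z axis and vertical below 0.15 rad and z of each of salt_shaker, pepper_mill, spice_jar in the frame of foot below 0.03 m); the robot touches nothing.
It fails at once if the robot touches the salt shaker, the pepper mill or the spice jar (contact force between any of the fingers, the arm and salt_shaker above 0.5 N or contact force between any of the fingers, the arm and pepper_mill above 0.5 N or contact force between any of the fingers, the arm and spice_jar above 0.5 N).
It fails at once if the salt shaker, the pepper mill or the spice jar tips over or is lifted (angle between any of salt_shaker, pepper_mill, spice_jar's own z axis and vertical above 0.4 rad or height (world z) of any of salt_shaker, pepper_mill, spice_jar above 0.05 m).
It fails at once if the robot touches the board, the lemon, the mug or the glass (contact force between any of the fingers, the arm and board above 0.5 N or contact force between any of the fingers, the arm and lemon above 0.5 N or contact force between any of the fingers, the arm and mug above 0.5 N or contact force between any of the fingers, the arm and glass above 0.5 N).
It fails at once if the turntable is spun hard (over 2.5 rad/s) (angular speed of turntable above 2.5 rad/s).
It fails at once if the turntable is pressed hard or gripped (over 20 N) instead of gently pushed (contact force between the fingers and turntable above 20 N).
It also fails if it takes over 58 s, if anything falls off the work surface, if the arm or the gripper's body presses on something with over 40 N, if the wrist force passes 120 N, or if a joint passes its speed limit or range.

## Working session

There is one attempt and no reset: what is moved stays moved. The work goes in short steps, Python scripts to look and compute and a tool call to move; the robot and the scene stay as the last step left them, time stands still between calls to the robot, and variables do not carry over. Pictures are saved under pics/ and viewed, at most 10 in all, crops included, and the job is handed in when it is done.

Besides the shell and the picture viewer there is one more tool, called after "Call:" by a JSON object that holds its "fn" and its "kwargs". arm_command: Moves the arm, as the interface text tells. Its arguments: {"type":"object","properties":{"rows":{"type":"array"},"claw":{"type":"number"}},"required":["rows"]}

```bash
mkdir -p pics
cat > h.py <<'E'
import numpy as np, cv2
from scipy.spatial.transform import Rotation as R
from bench import arm
def K(c): return np.array([[c['fx'],0,c['cx']],[0,c['fy'],c['cy']],[0,0,1.]])
def Rm(c):
    a=np.array(c['attitude'],float)
    return a if a.shape==(3,3) else R.from_quat(a,scalar_first=True).as_matrix()
def ray(c,uv,z):
    p=cv2.undistortPoints(np.array(uv,float).reshape(-1,1,2),K(c),np.array(c['D'],float)).reshape(-1,2)
    d=np.c_[p,np.ones(len(p))]@Rm(c).T; e=np.array(c['eye'])
    return e+d*((z-e[2])/d[:,2])[:,None]
def proj(c,P):
    r=Rm(c).T; t=-r@np.array(c['eye'])
    return cv2.projectPoints(np.array(P,float).reshape(-1,1,3),cv2.Rodrigues(r)[0],t,K(c),np.array(c['D'],float))[0].reshape(-1,2)
E
python3 - <<'E'
from h import *
for n in ('scene','top'):
    c=arm.camera(n); cv2.imwrite(f'pics/{n}0.png',c['color'][:,:,::-1]); print(n,c['eye'],c['attitude'],c['fx'],c['D'])
print(arm.sense())
E
```

```text
scene [0.07129701 0.99434136 0.92360251] [ 0.11075077 -0.29979601  0.87776632 -0.35690741] 466.3714960929754 [-0.11600664  0.          0.          0.          0.        ]
top [0.28873738 0.35584179 1.23961587] [ 0.06981239 -0.67154452  0.73407287 -0.07274075] 402.2565844669171 [0.02666824 0.         0.         0.         0.        ]
{'time_s': 0.1, 'joint_pos': array([ 1.17998871e+00,  3.42658140e-01,  1.52487494e+00,  7.41734488e-06,
        1.27541682e+00, -1.45967762e-01]), 'joint_vel': array([-0.00223333, -0.00161578, -0.00289535,  0.00093519, -0.00019078,
       -0.00090346]), 'tau': array([ 2.91673641e-03, -4.32004523e+01, -2.44698411e+01,  7.21110008e-02,
        5.25736716e-02, -5.27215093e-05]), 'position': array([0.12709667, 0.50905217, 0.24492805]), 'tcp_rot': array([-1.83376369e-04,  1.22115422e-01,  9.92515674e-01, -6.53389969e-04]), 'wrist_force': array([-0.18375737,  0.03062814, -0.31274015]), 'torque': array([-0.00721228, -0.01409638, -0.03046706]), 'grasp_force': 0.0, 'width': 0.9981601975787164}
```

View pics/scene0.png

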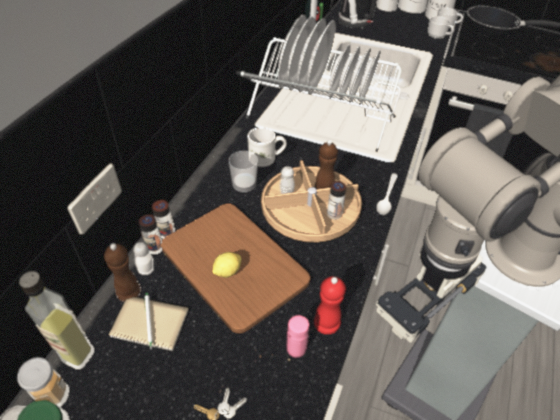

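View pics/top0.png

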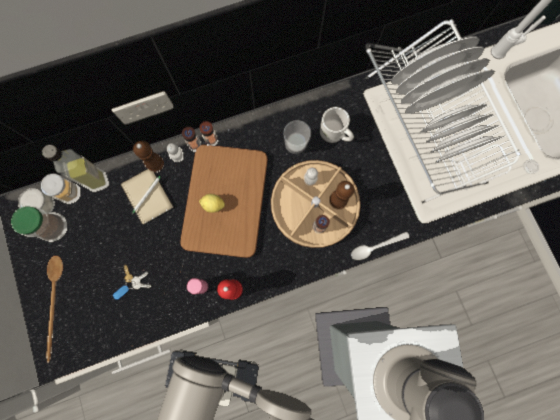

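The top view shows the turntable at about (316,203), salt (312,175), mill (343,193), jar (322,224), the board centred at (225,202) and the empty bay facing the board. The salt must go about a quarter turn counter-clockwise. Next I measure it.

Run:
```python
from h import *
c=arm.camera('top'); im=c['color']; b=im[:,:,::-1]
hsv=cv2.cvtColor(im,cv2.COLOR_RGB2HSV)
def big(m,seed):
    n,l,s,ce=cv2.connectedComponentsWithStats(m.astype(np.uint8)); k=l[seed[1],seed[0]]
    return (l==k).astype(np.uint8) if k else None
print('hsv tray',hsv[215,278],hsv[206,295],'board',hsv[230,220],hsv[170,230])
m=cv2.inRange(hsv,(5,60,70),(28,255,255))
m=cv2.morphologyEx(m,cv2.MORPH_OPEN,np.ones((3,3)))
cs,_=cv2.findContours(m,cv2.RETR_EXTERNAL,cv2.CHAIN_APPROX_NONE)
for k in cs:
    if cv2.contourArea(k)>2000:
        h=cv2.convexHull(k); mr=cv2.minAreaRect(k)
        print(cv2.contourArea(k),mr)
        if abs(mr[0][0]-316)<15:
            W=ray(c,h.reshape(-1,2),0.04)[:,:2].astype(np.float32); 
            print('tray outline circle',cv2.minEnclosingCircle(W),cv2.fitEllipse(W))
        if abs(mr[0][0]-225)<20:
            W=ray(c,h.reshape(-1,2),0.021)[:,:2].astype(np.float32); print('board',cv2.minAreaRect(W))
print('post',ray(c,[316,201],.075),'salt',ray(c,[312,175],.105),'mill',ray(c,[347,187],.18),'jar',ray(c,[322,223],.125))
for n,(x0,y0,x1,y1) in {'t':(180,110,370,260)}.items():
    cv2.imwrite('pics/crop.png',cv2.resize(b[y0:y1,x0:x1],None,fx=4,fy=4,interpolation=cv2.INTER_CUBIC))
```

```text
hsv tray [ 17  97 152] [ 17  86 214] board [ 14 136 163] [ 14 134 168]
6123.0 ((314.5, 203.5), (87.0, 89.0), 90.0)
tray outline circle ((0.543398916721344, 0.2177003026008606), 0.13944494724273682) ((0.543799638748169, 0.2194247990846634), (0.2733663022518158, 0.27657175064086914), 62.65797805786133)
7895.5 ((221.6154022216797, 198.42308044433594), (80.56185150146484, 111.81792449951172), 6.911227226257324)
board ((0.5927257537841797, 0.5078146457672119), (0.2586279511451721, 0.35672709345817566), 78.14898681640625)
post [[0.54042226 0.21936282 0.075     ]] salt [[0.61255167 0.22610455 0.105     ]] mill [[0.54893371 0.14374834 0.18      ]] jar [[0.46520234 0.21532515 0.125     ]]
```

View pics/crop.png

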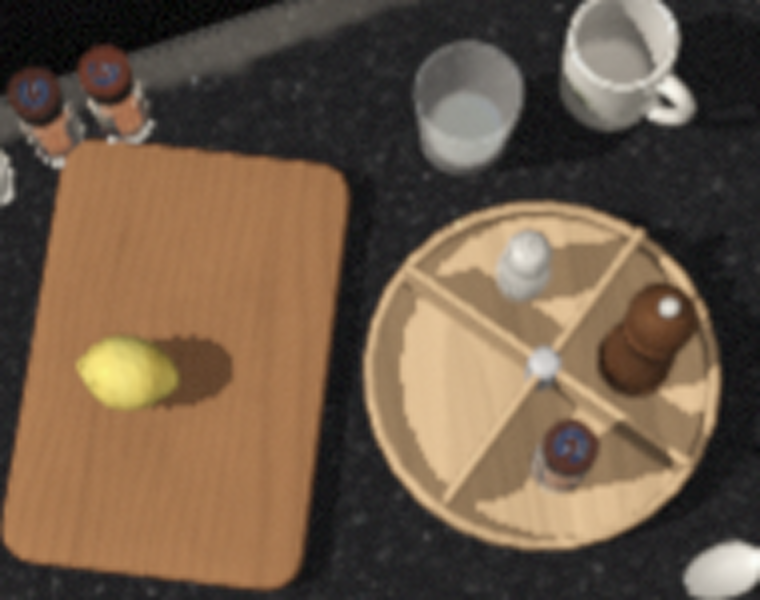

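The crop (4x, offset 180,110) shows the cap top at (532,242), post at (543,364), and divider ends at (410,268), (640,232), (447,498), (688,460). The board corners are at about (75,145), (348,170), (295,588), (3,550).

Run:
```python
from h import *
c=arm.camera('top')
f=lambda u,z: ray(c,np.array(u)/4+[180,110],z)[:,:2]
T=f([[543,364]],.075)[0]; hub=np.array([.5425,.2193]); print('post',T)
B=f([[66,140],[350,162],[298,590],[2,553]],.021)
b=B.mean(0); print('board',b,'sides',np.linalg.norm(B-np.roll(B,1,0),axis=1))
def pol(n,p): d=np.array(p)-hub; print(n,np.round(p,3),'r',round(np.hypot(*d),3),'ang',round(np.degrees(np.arctan2(d[1],d[0])),1))
pol('board',b)
for n,u,z in [('salt',[532,242],.11),('mill',[668,305],.19),('jar',[572,437],.125)]: pol(n,f([u],z)[0])
for p in f([[410,268],[640,232],[447,498],[688,460]],.07): pol('div',p)
pol('lemon',f([[127,372]],.045)[0])
e=B[2]-B[1]; print('board normal ang',np.degrees(np.arctan2(e[1],e[0])))
```

```text
post [0.54048853 0.22010041]
board [0.58402172 0.49423909] sides [0.33194285 0.22761894 0.34168689 0.22626897]
board [0.584 0.494] r 0.278 ang 81.4
salt [0.624 0.222] r 0.082 ang 2.1
mill [0.549 0.145] r 0.074 ang -85.3
jar [0.476 0.211] r 0.067 ang -173.2
div [0.624 0.311] r 0.123 ang 48.4
div [0.637 0.135] r 0.126 ang -41.6
div [0.448 0.3  ] r 0.125 ang 139.4
div [0.46  0.121] r 0.128 ang -130.1
lemon [0.569 0.532] r 0.314 ang 85.2
board normal ang 168.57641933037084
```

```bash
cat >> h.py <<'E'
hub=np.array([.5415,.2197])
def pose(phi,r,z,tilt):   # TCP pose: x radial out, y=-tangent, tilted so fingers point inward
    a=np.radians(phi); rh=np.array([np.cos(a),np.sin(a),0]); t=np.array([-np.sin(a),np.cos(a),0])
    M=np.c_[rh,-t,[0,0,-1]]@R.from_euler('y',-tilt,degrees=True).as_matrix()
    return np.r_[hub,z]+rh*r, M
def rows(p1,M1,N,p0=None,M0=None):
    s=arm.sense()
    if p0 is None: p0=s['position'];M0=R.from_quat(s['tcp_rot'],scalar_first=True).as_matrix()
    w=R.from_matrix(M0.T@M1).as_rotvec(); d=(p1-p0)/N*100
    print('turn/row',np.round(np.degrees(w)/N,2),'world shift/row',d)
    for i in range(N): print(np.round(R.from_rotvec(w*i/N).as_matrix().T@M0.T@d,2).tolist())
E
python3 - <<'E'
from h import *
rows(*pose(110,.117,.2,15),18)
E
```

```text
turn/row [ 0.4  -0.76  3.09] world shift/row [ 2.07965816 -0.99728144 -0.25065099]
[-2.26, -0.46, 0.25]
[-2.28, -0.34, 0.28]
[-2.29, -0.21, 0.32]
[-2.29, -0.09, 0.35]
[-2.29, 0.04, 0.38]
[-2.28, 0.16, 0.41]
[-2.26, 0.29, 0.44]
[-2.23, 0.41, 0.46]
[-2.2, 0.54, 0.49]
[-2.16, 0.66, 0.52]
[-2.12, 0.78, 0.54]
[-2.07, 0.89, 0.56]
[-2.01, 1.01, 0.58]
[-1.94, 1.12, 0.6]
[-1.87, 1.23, 0.62]
[-1.79, 1.33, 0.63]
[-1.71, 1.43, 0.65]
[-1.62, 1.52, 0.66]
```

Call:
{"fn": "arm_command", "kwargs": {"rows": [[[-2.26, -0.46, 0.25], [0.4, -0.76, 3.1]], [[-2.28, -0.34, 0.28], [0.4, -0.76, 3.1]], [[-2.29, -0.21, 0.32], [0.4, -0.76, 3.1]], [[-2.29, -0.09, 0.35], [0.4, -0.76, 3.1]], [[-2.29, 0.04, 0.38], [0.4, -0.76, 3.1]], [[-2.28, 0.16, 0.41], [0.4, -0.76, 3.1]], [[-2.26, 0.29, 0.44], [0.4, -0.76, 3.1]], [[-2.23, 0.41, 0.46], [0.4, -0.76, 3.1]], [[-2.2, 0.54, 0.49], [0.4, -0.76, 3.1]]], "claw": -1}}

```text
time_s: 0.95
position: [0.3152, 0.4189, 0.2226]
tcp_rot: [0.055, 0.359, 0.931, -0.038]
wrist_force: [-0.3, 0.2, -0.1]
width: 0.398
grasp_force: 0.0
```

Call:
{"fn": "arm_command", "kwargs": {"rows": [[[-2.16, 0.66, 0.52], [0.4, -0.76, 3.1]], [[-2.12, 0.78, 0.54], [0.4, -0.76, 3.1]], [[-2.07, 0.89, 0.56], [0.4, -0.76, 3.1]], [[-2.01, 1.01, 0.58], [0.4, -0.76, 3.1]], [[-1.94, 1.12, 0.6], [0.4, -0.76, 3.1]], [[-1.87, 1.23, 0.62], [0.4, -0.76, 3.1]], [[-1.79, 1.33, 0.63], [0.4, -0.76, 3.1]], [[-1.71, 1.43, 0.65], [0.4, -0.76, 3.1]], [[-1.62, 1.52, 0.66], [0.4, -0.76, 3.1]], [[0, 0, 0], [0, 0, 0]], [[0, 0, 0], [0, 0, 0]]]}}

```text
time_s: 1.87
position: [0.5018, 0.3289, 0.1992]
tcp_rot: [0.106, 0.57, 0.811, -0.074]
wrist_force: [0.1, 0.4, 0.7]
width: 0.005
grasp_force: 0.0
```

Run:
```python
from h import *
s=arm.sense(); print(s['time_s'],s['position'],s['width'],s['wrist_force'])
print(pose(110,.117,.2,15)); print(R.from_quat(s['tcp_rot'],scalar_first=True).as_matrix())
rows(*pose(110,.117,.2,15),1)
rows(*pose(110,.117,.063,15),10)
c=arm.camera('top'); cv2.imwrite('pics/t1.png',cv2.resize(c['color'][90:270,190:400,::-1],None,fx=3,fy=3))
```

```text
1.8667 [0.50176251 0.32886368 0.19921885] 0.004755089909224989 [0.07405044 0.35529559 0.70808644]
(array([0.50148364, 0.32964404, 0.2       ]), array([[-0.33036609,  0.93969262,  0.08852133],
       [ 0.90767337,  0.34202014, -0.24321035],
       [-0.25881905,  0.        , -0.96592583]]))
[[-3.27304105e-01  9.40936126e-01  8.66673562e-02]
 [ 9.09514974e-01  3.38584108e-01 -2.41129246e-01]
 [-2.56231408e-01 -9.73337833e-05 -9.66615464e-01]]
turn/row [-0.06 -0.15 -0.2 ] world shift/row [-0.02788625  0.07803585  0.07811507]
[0.06, 0.0, -0.1]
turn/row [-0.01 -0.02 -0.02] world shift/row [-0.00278862  0.00780358 -1.36218849]
[0.36, 0.0, 1.31]
[0.36, 0.0, 1.31]
[0.36, 0.0, 1.31]
[0.36, 0.0, 1.31]
[0.36, 0.0, 1.31]
[0.36, 0.0, 1.31]
[0.36, 0.0, 1.31]
[0.36, 0.0, 1.31]
[0.36, 0.0, 1.31]
[0.36, 0.0, 1.31]
```

View pics/t1.png

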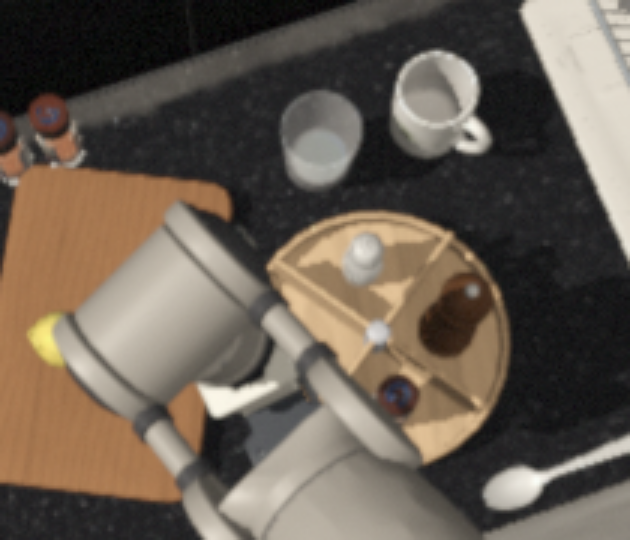

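The gripper is shut and tilted above the empty bay. Salt, mill, jar and glass are clear of it, so I descend.

Call:
{"fn": "arm_command", "kwargs": {"rows": [[[0.36, 0, 1.31], [0, -0.02, -0.02]], [[0.36, 0, 1.31], [0, -0.02, -0.02]], [[0.36, 0, 1.31], [0, -0.02, -0.02]], [[0.36, 0, 1.31], [0, -0.02, -0.02]], [[0.36, 0, 1.31], [0, -0.02, -0.02]], [[0.36, 0, 1.31], [0, -0.02, -0.02]], [[0.36, 0, 1.31], [0, 0, 0]], [[0.36, 0, 1.31], [0, 0, 0]], [[0.36, 0, 1.31], [0, 0, 0]], [[0.36, 0, 1.31], [0, 0, 0]], [[0, 0, 0], [0, 0, 0]], [[0, 0, 0], [0, 0, 0]]]}}

```text
time_s: 2.92
position: [0.5001, 0.3309, 0.0642]
tcp_rot: [0.107, 0.568, 0.812, -0.075]
wrist_force: [0.4, -0.4, 0.6]
width: 0.007
grasp_force: 0.0
```

Call:
{"fn": "arm_command", "kwargs": {"rows": [[[0, -0.2, 0], [-0.26, 0, -0.97]], [[-0.007, -0.41, 0], [-0.52, 0, -1.93]], [[-0.007, -0.41, 0], [-0.52, 0, -1.93]], [[-0.007, -0.41, 0], [-0.52, 0, -1.93]], [[-0.007, -0.41, 0], [-0.52, 0, -1.93]], [[-0.007, -0.41, 0], [-0.52, 0, -1.93]], [[0, -0.2, 0], [-0.26, 0, -0.97]], [[0, -0.1, 0], [-0.13, 0, -0.48]]]}}

```text
time_s: 3.58
position: [0.4782, 0.3195, 0.0654]
tcp_rot: [0.115, 0.477, 0.869, -0.061]
wrist_force: [0.6, -0.7, -0.1]
width: 0.004
grasp_force: 0.0
```

Call:
{"fn": "arm_command", "kwargs": {"rows": [[[0, -0.1, 0], [-0.13, 0, -0.48]], [[0, -0.1, 0], [-0.13, 0, -0.48]], [[0, -0.1, 0], [-0.13, 0, -0.48]], [[0, -0.1, 0], [-0.13, 0, -0.48]], [[0, -0.1, 0], [-0.13, 0, -0.48]], [[0, -0.1, 0], [-0.13, 0, -0.48]], [[0, -0.1, 0], [-0.13, 0, -0.48]], [[0, -0.1, 0], [-0.13, 0, -0.48]], [[0, -0.1, 0], [-0.13, 0, -0.48]]]}}

```text
time_s: 4.33
position: [0.4708, 0.3142, 0.0643]
tcp_rot: [0.117, 0.442, 0.887, -0.058]
wrist_force: [-0.1, 0.7, -1.0]
width: 0.007
grasp_force: 0.0
```

Call:
{"fn": "arm_command", "kwargs": {"rows": [[[0, -0.1, 0], [-0.13, 0, -0.48]], [[0, -0.1, 0], [-0.13, 0, -0.48]], [[0, -0.1, 0], [-0.13, 0, -0.48]], [[0, -0.1, 0], [-0.13, 0, -0.48]], [[0, -0.1, 0], [-0.13, 0, -0.48]], [[0, -0.1, 0], [-0.13, 0, -0.48]], [[0, -0.1, 0], [-0.13, 0, -0.48]], [[0, -0.1, 0], [-0.13, 0, -0.48]], [[0, -0.1, 0], [-0.13, 0, -0.48]], [[0, -0.1, 0], [-0.13, 0, -0.48]]]}}

```text
time_s: 5.17
position: [0.4631, 0.3079, 0.0643]
tcp_rot: [0.12, 0.404, 0.906, -0.052]
wrist_force: [0.7, 2.2, -0.2]
width: 0.006
grasp_force: 0.7
```

```bash
cat >> h.py <<'E'
def status(name):
    s=arm.sense(); d=s['position'][:2]-hub
    print('t',round(s['time_s'],2),'finger r',np.hypot(*d),'phi',np.degrees(np.arctan2(d[1],d[0])),'z',s['position'][2],'F',s['wrist_force'])
    c=arm.camera(name); cv2.imwrite(f"pics/{name}_{s['time_s']:.1f}.png",cv2.resize(c['color'][100:260,220:380,::-1],None,fx=3,fy=3)); print(f"pics/{name}_{s['time_s']:.1f}.png")
E
python3 -c "
from h import *
status('top');rows(*pose(131,.118,.064,15),1)"; ls pics
```

```text
t 5.17 finger r 0.11803237044274724 phi 131.6366259188021 z 0.06433943218511295 F [ 0.65613146  2.22393268 -0.24434037]
pics/top_5.2.png
turn/row [ 0.34 -0.01  0.94] world shift/row [ 0.12313221  0.10624083 -0.03013312]
[0.0, 0.16, 0.03]
crop.png
scene0.png
t1.png
top0.png
top_5.2.png
```

Call:
{"fn": "arm_command", "kwargs": {"rows": [[[0, -0.15, 0], [-0.19, 0, -0.72]], [[0, -0.2, 0], [-0.26, 0, -0.97]], [[-0.002, -0.25, 0], [-0.32, 0, -1.2]], [[-0.004, -0.31, 0], [-0.39, 0, -1.45]], [[-0.004, -0.31, 0], [-0.39, 0, -1.45]], [[-0.004, -0.31, 0], [-0.39, 0, -1.45]], [[-0.004, -0.31, 0], [-0.39, 0, -1.45]], [[-0.004, -0.31, 0], [-0.39, 0, -1.45]], [[-0.004, -0.31, 0], [-0.39, 0, -1.45]], [[-0.004, -0.31, 0], [-0.39, 0, -1.45]], [[-0.004, -0.31, 0], [-0.39, 0, -1.45]], [[-0.004, -0.31, 0], [-0.39, 0, -1.45]]]}}

```text
time_s: 6.22
position: [0.441, 0.2817, 0.0643]
tcp_rot: [0.126, 0.269, 0.954, -0.035]
wrist_force: [0.4, 2.4, 0.6]
width: 0.004
grasp_force: 0.8
```

Call:
{"fn": "arm_command", "kwargs": {"rows": [[[-0.004, -0.31, 0], [-0.39, 0, -1.45]], [[-0.004, -0.31, 0], [-0.39, 0, -1.45]], [[-0.004, -0.31, 0], [-0.39, 0, -1.45]], [[-0.004, -0.31, 0], [-0.39, 0, -1.45]], [[-0.004, -0.31, 0], [-0.39, 0, -1.45]], [[-0.004, -0.31, 0], [-0.39, 0, -1.45]], [[-0.004, -0.31, 0], [-0.39, 0, -1.45]], [[-0.004, -0.31, 0], [-0.39, 0, -1.45]], [[-0.004, -0.31, 0], [-0.39, 0, -1.45]], [[-0.004, -0.31, 0], [-0.39, 0, -1.45]], [[-0.004, -0.31, 0], [-0.39, 0, -1.45]], [[-0.004, -0.31, 0], [-0.39, 0, -1.45]]]}}

```text
time_s: 7.22
position: [0.4265, 0.2473, 0.0643]
tcp_rot: [0.13, 0.116, 0.985, -0.015]
wrist_force: [-0.9, 2.1, 0.7]
width: 0.006
grasp_force: 0.8
```

```bash
python3 -c "
from h import *
status('top');rows(*pose(165,.118,.064,15),1)"; ls pics
```

```text
t 7.22 finger r 0.1182235549486579 phi 166.5036492803856 z 0.06430071830116096 F [-0.87922027  2.05873771  0.70118468]
pics/top_7.2.png
turn/row [0.45 0.   1.6 ] world shift/row [ 0.13067298  0.35647688 -0.01980909]
[-0.04, 0.38, 0.03]
crop.png
scene0.png
t1.png
top0.png
top_5.2.png
top_7.2.png
```

Call:
{"fn": "arm_command", "kwargs": {"rows": [[[-0.002, -0.2, 0], [-0.26, 0, -0.97]], [[-0.004, -0.31, 0], [-0.39, 0, -1.45]], [[-0.004, -0.31, 0], [-0.39, 0, -1.45]], [[-0.004, -0.31, 0], [-0.39, 0, -1.45]], [[-0.004, -0.31, 0], [-0.39, 0, -1.45]], [[-0.004, -0.31, 0], [-0.39, 0, -1.45]], [[-0.004, -0.31, 0], [-0.39, 0, -1.45]], [[-0.004, -0.31, 0], [-0.39, 0, -1.45]], [[-0.004, -0.31, 0], [-0.39, 0, -1.45]], [[-0.004, -0.31, 0], [-0.39, 0, -1.45]], [[-0.004, -0.31, 0], [-0.39, 0, -1.45]], [[-0.004, -0.31, 0], [-0.39, 0, -1.45]]]}}

```text
time_s: 8.27
position: [0.4235, 0.2115, 0.0643]
tcp_rot: [0.131, -0.035, 0.991, 0.005]
wrist_force: [-1.7, 1.2, 0.4]
width: 0.003
grasp_force: 0.8
```

Call:
{"fn": "arm_command", "kwargs": {"rows": [[[-0.004, -0.31, 0], [-0.39, 0, -1.45]], [[-0.004, -0.31, 0], [-0.39, 0, -1.45]], [[-0.004, -0.31, 0], [-0.39, 0, -1.45]], [[-0.004, -0.31, 0], [-0.39, 0, -1.45]], [[-0.002, -0.2, 0], [-0.26, 0, -0.97]], [[0, -0.1, 0], [-0.13, 0, -0.48]], [[0, 0, 0], [0, 0, 0]], [[0, 0, 0], [0, 0, 0]]]}}

```text
time_s: 8.93
position: [0.4262, 0.1965, 0.0645]
tcp_rot: [0.131, -0.099, 0.986, 0.014]
wrist_force: [-0.1, 0.2, -0.4]
width: 0.005
grasp_force: 0.0
```

```bash
python3 -c "
from h import *
status('top');status('scene')"; cd pics; ls; python3 -c "
import cv2,glob,numpy as np
a=cv2.imread(sorted(glob.glob('top_8.*')+glob.glob('top_9.*'))[-1]);c=cv2.imread(sorted(glob.glob('scene_*'))[-1])
cv2.imwrite('pair.png',cv2.resize(np.hstack([a,c]),(800,400)))"
```

```text
t 8.93 finger r 0.11755732442644307 phi -168.63750512060452 z 0.06450310797343539 F [-0.08980467  0.15468121 -0.42033824]
pics/top_8.9.png
t 8.98 finger r 0.1174377529423404 phi -168.69525912559635 z 0.06454616326096935 F [-0.19062556 -0.24370899  0.34699413]
pics/scene_9.0.png
crop.png
scene0.png
scene_9.0.png
t1.png
top0.png
top_5.2.png
top_7.2.png
top_8.9.png
```

View pics/pair.png

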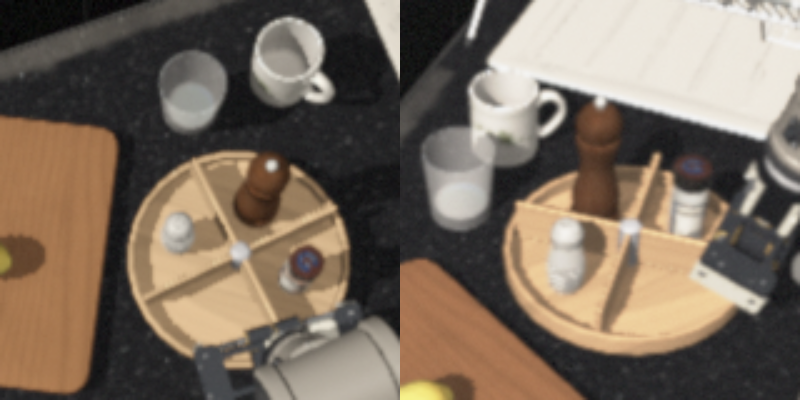

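The salt now stands at left-up of the post, with its cap at (178,222) in the half-picture, and everything is upright. I work out the remaining angle.

Run:
```python
from h import *
c=arm.camera('top')
for n,u,z in [('salt',(178,219),.11),('post',(240,252),.075),('divA',(196,162),.07),('divB',(148,300),.07),('divC',(338,206),.07)]:
    p=ray(c,[np.array(u)*.4+[220,100]],z)[0][:2]; d=p-hub; print(n,p,np.hypot(*d),np.degrees(np.arctan2(d[1],d[0])))
```

```text
salt [0.57884552 0.29066687] 0.08019342125048634 62.244913677497884
post [0.54102669 0.21929707] 0.0006215954660120694 -139.5922542800144
divA [0.65821239 0.25976727] 0.1233984125143113 18.947305963590523
divB [0.49406221 0.33309333] 0.12291619913342541 112.70186341752722
divC [0.58788662 0.09552182] 0.13255919210130526 -69.51688127804216
```

Call:
{"fn": "arm_command", "kwargs": {"rows": [[[0, -0.1, 0], [-0.13, 0, -0.48]], [[0, -0.1, 0], [-0.13, 0, -0.48]], [[0, -0.1, 0], [-0.13, 0, -0.48]], [[0, -0.1, 0], [-0.13, 0, -0.48]], [[-0.002, -0.2, 0], [-0.26, 0, -0.97]], [[-0.004, -0.31, 0], [-0.39, 0, -1.45]], [[-0.004, -0.31, 0], [-0.39, 0, -1.45]], [[-0.004, -0.31, 0], [-0.39, 0, -1.45]], [[-0.004, -0.31, 0], [-0.39, 0, -1.45]], [[-0.004, -0.31, 0], [-0.39, 0, -1.45]], [[-0.004, -0.31, 0], [-0.39, 0, -1.45]], [[-0.004, -0.31, 0], [-0.39, 0, -1.45]]]}}

```text
time_s: 10.08
position: [0.4345, 0.1702, 0.0644]
tcp_rot: [0.128, -0.215, 0.968, 0.029]
wrist_force: [-1.2, 1.1, 0.4]
width: 0.004
grasp_force: 0.8
```

Call:
{"fn": "arm_command", "kwargs": {"rows": [[[-0.004, -0.31, 0], [-0.39, 0, -1.45]], [[-0.004, -0.31, 0], [-0.39, 0, -1.45]], [[-0.002, -0.2, 0], [-0.26, 0, -0.97]], [[-0.002, -0.2, 0], [-0.26, 0, -0.97]], [[0, -0.1, 0], [-0.13, 0, -0.48]], [[0, -0.1, 0], [-0.13, 0, -0.48]], [[0, 0, 0], [0, 0, 0]], [[0, 0, 0], [0, 0, 0]], [[0, 0, 0], [0, 0, 0]], [[0, 0, 0], [0, 0, 0]], [[0, 0, 0], [0, 0, 0]], [[0, 0, 0], [0, 0, 0]]]}}

```text
time_s: 11.08
position: [0.4407, 0.1597, 0.0646]
tcp_rot: [0.127, -0.265, 0.955, 0.036]
wrist_force: [0.1, 0.7, -0.2]
width: 0.004
grasp_force: 0.2
```

```bash
python3 -c "
from h import *
status('top')"; ls pics/top_1*
```

```text
t 11.08 finger r 0.11728432699332589 phi -149.25136171698523 z 0.06458704089252745 F [ 0.10531861  0.67280406 -0.2086457 ]
pics/top_11.1.png
pics/top_11.1.png
```

```bash
cp pics/top_1*.png pics/last.png
```

```text
(no output)
```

View pics/last.png

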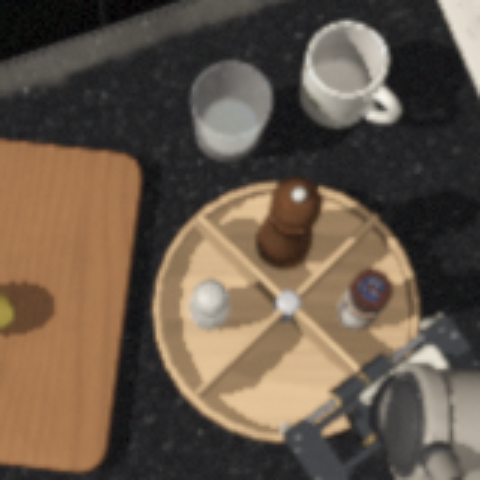

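The cap is at about (210,292) in the 3x crop, straight across from the board, with everything upright. Next I back off, lift and compute the pointing move.

Call:
{"fn": "arm_command", "kwargs": {"rows": [[[0, 0.3, 0], [0, 0, 0]], [[0, 0.4, 0], [0, 0, 0]], [[0, 0.3, 0], [0, 0, 0]], [[-0.3, 0, -1.2], [0, 0, 0]], [[-0.6, 0, -2.2], [0, 0, 0]], [[-0.6, 0, -2.2], [0, 0, 0]], [[-0.6, 0, -2.2], [0, 0, 0]], [[-0.6, 0, -2.2], [0, 0, 0]], [[-0.6, 0, -2.2], [0, 0, 0]], [[-0.6, 0, -2.2], [0, 0, 0]], [[-0.6, 0, -2.2], [0, 0, 0]], [[-0.6, 0, -2.2], [0, 0, 0]]]}}

```text
time_s: 12.13
position: [0.4352, 0.1683, 0.2605]
tcp_rot: [0.127, -0.265, 0.955, 0.036]
wrist_force: [0.0, -0.3, 0.3]
width: 0.004
grasp_force: 0.0
```

Run:
```python
from h import *
c=arm.camera('top')
p=ray(c,[np.array((210,290))/3+[220,100]],.11)[0][:2]; d=p-hub; print(p,np.hypot(*d),np.degrees(np.arctan2(d[1],d[0])))
_,M=pose(-149,0,0,0)
p1=np.r_[p,.245]; print(arm.sense()['position'])
rows(p1,M,10)
```

```text
[0.5522971 0.2967002] 0.07775350733917145 82.01793017798042
[0.43747494 0.16870951 0.26514008]
turn/row [-0.01  1.56  0.  ] world shift/row [ 1.14822157  1.27990692 -0.20140079]
[-1.53, 0.51, 0.63]
[-1.55, 0.51, 0.59]
[-1.56, 0.51, 0.55]
[-1.58, 0.51, 0.51]
[-1.59, 0.51, 0.46]
[-1.6, 0.51, 0.42]
[-1.61, 0.51, 0.38]
[-1.62, 0.51, 0.33]
[-1.63, 0.51, 0.29]
[-1.64, 0.51, 0.25]
```

Call:
{"fn": "arm_command", "kwargs": {"rows": [[[-1.53, 0.51, 0.63], [0, 1.56, 0]], [[-1.55, 0.51, 0.59], [0, 1.56, 0]], [[-1.56, 0.51, 0.55], [0, 1.56, 0]], [[-1.58, 0.51, 0.51], [0, 1.56, 0]], [[-1.59, 0.51, 0.46], [0, 1.56, 0]], [[-1.6, 0.51, 0.42], [0, 1.56, 0]], [[-1.61, 0.51, 0.38], [0, 1.56, 0]], [[-1.62, 0.51, 0.33], [0, 1.56, 0]], [[-1.63, 0.51, 0.29], [0, 1.56, 0]], [[-1.64, 0.51, 0.25], [0, 1.56, 0]], [[0, 0, 0], [0, 0, 0]], [[0, 0, 0], [0, 0, 0]]]}}

```text
time_s: 13.18
position: [0.5501, 0.297, 0.2367]
tcp_rot: [-0.005, -0.268, 0.964, -0.001]
wrist_force: [-1.0, 0.4, 0.5]
width: 0.002
grasp_force: 0.0
```

Run:
```python
from h import *
_,M=pose(-149,0,0,0)
rows(np.array([.5523,.2967,.152]),M,9)
c=arm.camera('scene'); cv2.imwrite('pics/s2.png',cv2.resize(c['color'][90:270,180:420,::-1],None,fx=3,fy=3))
```

```text
turn/row [ 0.01 -0.06  0.  ] world shift/row [ 0.02468842 -0.00372573 -0.94108939]
[-0.03, -0.02, 0.94]
[-0.03, -0.02, 0.94]
[-0.03, -0.02, 0.94]
[-0.03, -0.02, 0.94]
[-0.02, -0.02, 0.94]
[-0.02, -0.02, 0.94]
[-0.02, -0.02, 0.94]
[-0.02, -0.02, 0.94]
[-0.02, -0.02, 0.94]
```

View pics/s2.png

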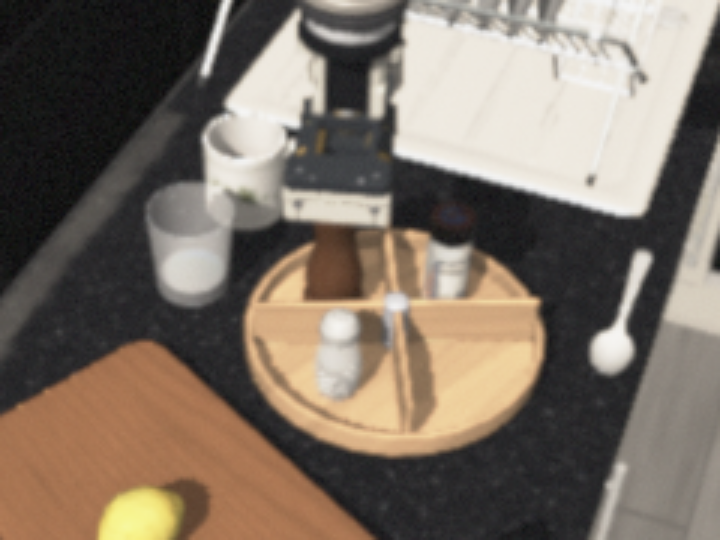

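The shaker's cap (341,313 in the crop) is under the arm and everything is upright. The gripper body would overhang the mill, so I turn the tool about 60° first, then descend.

Call:
{"fn": "arm_command", "kwargs": {"rows": [[[0, 0, 0], [0, 0, 6]], [[0, 0, 0], [0, 0, 6]], [[0, 0, 0], [0, 0, 6]], [[0, 0, 0], [0, 0, 6]], [[0, 0, 0], [0, 0, 6]], [[0, 0, 0], [0, 0, 6]], [[0, 0, 0], [0, 0, 6]], [[0, 0, 0], [0, 0, 6]], [[0, 0, 0], [0, 0, 6]], [[0, 0, 0], [0, 0, 6]], [[0, 0, 0], [0, 0, 0]], [[0, 0, 0], [0, 0, 0]]]}}

```text
time_s: 14.23
position: [0.5498, 0.2959, 0.2387]
tcp_rot: [-0.003, 0.249, 0.968, -0.002]
wrist_force: [0.4, 0.4, 0.6]
width: 0.008
grasp_force: 0.0
```

Run:
```python
from h import *
_,M=pose(151,0,0,0)
c=arm.camera('scene'); print(ray(c,[[293.7,193.6]],.11))
rows(np.array([.5523,.2967,.150]),R.from_quat(arm.sense()['tcp_rot'],scalar_first=True).as_matrix(),9)
```

```text
[[0.54988047 0.29138703 0.11      ]]
turn/row [0. 0. 0.] world shift/row [ 0.02713547  0.00823998 -0.98459934]
[-0.02, 0.03, 0.98]
[-0.02, 0.03, 0.98]
[-0.02, 0.03, 0.98]
[-0.02, 0.03, 0.98]
[-0.02, 0.03, 0.98]
[-0.02, 0.03, 0.98]
[-0.02, 0.03, 0.98]
[-0.02, 0.03, 0.98]
[-0.02, 0.03, 0.98]
```

Both views agree to 6 mm, so I descend straight and hold.

Call:
{"fn": "arm_command", "kwargs": {"rows": [[[0, 0, 0.98], [0, 0, 0]], [[0, 0, 0.98], [0, 0, 0]], [[0, 0, 0.98], [0, 0, 0]], [[0, 0, 0.98], [0, 0, 0]], [[0, 0, 0.98], [0, 0, 0]], [[0, 0, 0.98], [0, 0, 0]], [[0, 0, 0.98], [0, 0, 0]], [[0, 0, 0.98], [0, 0, 0]], [[0, 0, 0.9], [0, 0, 0]], [[0, 0, 0], [0, 0, 0]], [[0, 0, 0], [0, 0, 0]], [[0, 0, 0], [0, 0, 0]]]}}

```text
time_s: 15.28
position: [0.5499, 0.2963, 0.1511]
tcp_rot: [-0.003, 0.25, 0.968, -0.002]
wrist_force: [0.1, 0.6, -0.2]
width: 0.007
grasp_force: 0.0
```

Call:
{"fn": "arm_command", "kwargs": {"rows": [[[0, 0, 0], [0, 0, 0]], [[0, 0, 0], [0, 0, 0]], [[0, 0, 0], [0, 0, 0]], [[0, 0, 0], [0, 0, 0]], [[0, 0, 0], [0, 0, 0]], [[0, 0, 0], [0, 0, 0]], [[0, 0, 0], [0, 0, 0]], [[0, 0, 0], [0, 0, 0]], [[0, 0, 0], [0, 0, 0]], [[0, 0, 0], [0, 0, 0]], [[0, 0, 0], [0, 0, 0]], [[0, 0, 0], [0, 0, 0]]]}}

```text
time_s: 16.28
position: [0.5495, 0.2961, 0.1507]
tcp_rot: [-0.003, 0.251, 0.968, -0.002]
wrist_force: [-0.3, -1.3, -0.0]
width: 0.009
grasp_force: 0.0
```

Call:
{"fn": "arm_command", "kwargs": {"rows": [[[0, 0, 0], [0, 0, 0]], [[0, 0, 0], [0, 0, 0]], [[0, 0, 0], [0, 0, 0]], [[0, 0, 0], [0, 0, 0]], [[0, 0, 0], [0, 0, 0]], [[0, 0, 0], [0, 0, 0]], [[0, 0, 0], [0, 0, 0]], [[0, 0, 0], [0, 0, 0]], [[0, 0, 0], [0, 0, 0]], [[0, 0, 0], [0, 0, 0]], [[0, 0, 0], [0, 0, 0]], [[0, 0, 0], [0, 0, 0]]]}}

```text
time_s: 17.28
position: [0.5495, 0.2961, 0.1507]
tcp_rot: [-0.003, 0.25, 0.968, -0.002]
wrist_force: [0.1, -0.5, -0.5]
width: 0.008
grasp_force: 0.0
```

```bash
python3 -c "
from h import *
c=arm.camera('scene'); cv2.imwrite('pics/s3.png',cv2.resize(c['color'][90:270,180:420,::-1],None,fx=3,fy=3)); print(arm.sense()['position'])"
```

```text
[0.54954394 0.29611004 0.15073402]
```

View pics/s3.png

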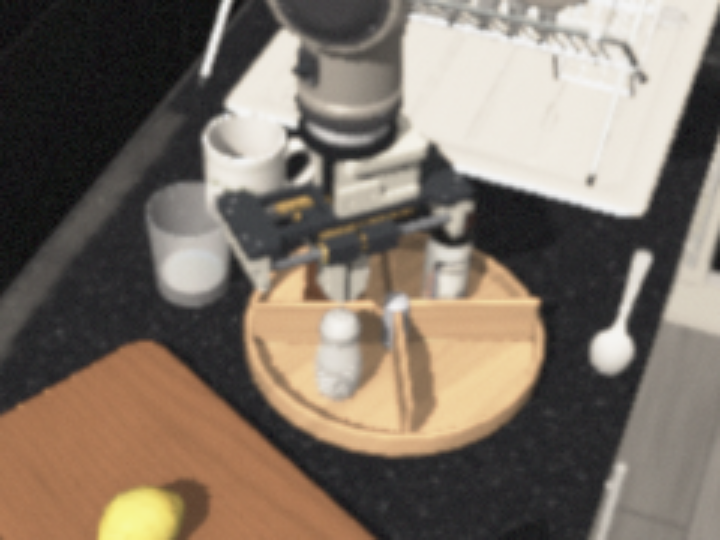

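The fingertips hover just above the cap at (343,300), directly over the shaker, with a clear gap. All things are standing, so I hand in.

```bash
python3 -c "
from bench import arm
print(arm.close_job())"
```

```text
the job is handed in; nothing more can be done
None
```

The salt shaker is turned to the board's side, measured within about 1° of the line to the board's middle; the fingertips point straight down about 2 cm above its cap, everything was still standing in the last picture, and the job is handed in (the hand-in returned no verdict).

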